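# Put the couplings away in the spring-lid case

### The arm

A 6-joint arm with a two-finger parallel gripper is mounted at the origin on the work surface. World frame = base frame: x ahead of the robot, y to its left, z up, the work surface at z = 0. Lengths are in m, angles in rad, forces in N, time in s.
With the tool pointing down it reaches from about 0.25 to 0.775 m from the base axis. Payload 4 kg.
Tool frame: the origin (TCP) lies on the centre line of the jaws, within the pads' length; the fingertips stand 14 mm ahead of it and the grasp point (between the pads) lies 5 mm behind it (robot.tcp_to_tips is the distance from the TCP to the fingertips, in m); z points along the fingers, y is the line along which they close (so a half turn about z gives the same grasp; the last joint's range is limited). The gripper opens to 94 mm and grips with 3 to 60 N. Pads are 16 mm wide; open, the fingers measure 119 mm over their backs; the gripper's body (75 mm by 177 mm) begins 78 mm behind the grasp point.
Start: joints at [1.118, 0.087, 1.371, -0, 1.684, -0.103], TCP at [0.189, 0.517, 0.22] pointing down, gripper open.
Joint ranges: [-3.1, 3.1], [-0.76, 2.03], [0.27, 2.55], [-1.08, 4.22], [0.17, 2.65], [-2.57, 2.57]. Speed limits (rad/s): [2.79, 2.79, 3.14, 3.14, 3.14, 3.14].

### API

Orientations are given as [roll, pitch, yaw] about the fixed x, y, z axes, in that order (R = Rz(yaw) Ry(pitch) Rx(roll)).
In Python, from bench import robot gives the robot as it stands.
- The arm moves only by the tool carry_out, never from a script. Its argument "increments" is a list of rows, each a list of 3 entries, a list of its own where there are three numbers: the closure in counts, from 0 (fully open) to 255 (shut), then the shift along the tool's x, y, z in mm, then the turn about the tool's z in degrees. In form: [[fingers, [dx, dy, dz], twist], ...]. A call has 1 to 8 rows; each row shifts and turns the commanded pose from where the row before left it, along the tool's axes as they then stand; what a row does not reach is not made up. A row lasts 1/10 s, in which the tool goes at most 50 mm and 8.59 degrees, less where a joint would pass 70% of its speed; a pose out of reach is approached as far as the arm can. A call with a gripper value outside its range is refused whole. The fingers move at their own pace and stop on an object; the grip force is fixed at half the most. Time passes only in rows, so rows that do not move let the fingers close. It gives the time, the measured TCP pose, the force, the opening and the grip force at its end, in the units of the state.
- robot.get_obs(): the state, without advancing time (a new reading comes with each control period).
- robot.snapshot(name): name is "scene" or "top" or "wrist"; returns the picture (400x640x3 uint8, blue, green, red); there is no depth.
- robot.get_calibration(name): a dict with "vfov" (degrees; the focal length in pixels is half the picture's height over the tangent of half this angle, whatever the lens; pixels are square), "cx", "cy" (the principal point, pixels), "k1" (the pictures are not rectified: a ray, as slopes to the right and down, at radius r is drawn at 1 + k1 r^2 times it, then the intrinsics apply), "T" (4x4, takes a point from camera to world coordinates). Camera axes: x right, y down, z forward; pixel columns grow to the right and rows downward; lengths in m; the calibration is good to about 2 mm. A picture is of the moment at which its call begins: read the wrist's pose just before it. get_calibration takes no time and is no camera call; for the wrist camera it gives the pose at the moment of the call.
- robot.close_job(): hands the job in; it is judged then, once.
The state is a dict: "time": time; "joint_positions": joint angles; "qvel": joint speeds; "joint_torque": joint torques, N m; "tool_pos": TCP position; "ee_rot": TCP orientation; "wrist_force": force on the tool from outside, world axes, zero at the start; "wrist_torque": the same for the moment, N m; "width": finger opening in m; "finger_force": force on a finger pad.
Only numpy, scipy, OpenCV 4.12 (cv2) and the standard library are available. Lean on these libraries where they do the work, as an engineer would, in place of code of your own. Each camera call takes 0.05 s, during which the arm holds its last target. There are 200 camera calls.

### The job

Put every loose brass coupling on the bench away in the bay of the grey parts case whose ledge shows a brass coupling as its sample: release that bay's lid by pushing its spring latch with the threaded rod, held down through that bay's small hole in the spine, lay the couplings in, and then shut the lid until it latches. Leave the rod standing in the aluminium pot. Keep the other bay's lid shut and leave everything else lying where it is.

Things in the scene. Friction and masses are not known exactly. Their poses are not given: they have to be found in the camera images.
- case: fixed grey steel parts case, 136 mm along its x axis, 328 mm along its y axis, 60 mm high, origin at the centre of its underside. A spine 76 mm wide runs along its x axis in the middle; on either side is a bay, left at +y, right at -y, each with its own spring lid. A bay's inner floor is 5 mm above the bench, centred 100 mm in y from the origin, 128 mm (x) by 120 mm (y); its walls are 60 mm high, the wall to the spine 45 mm
- sample_coupling: a brass coupling (same shape as the loose ones) fixed on the little ledge at the far (+x) side of one bay: it marks the bay for couplings. Which bay varies. Origin at the centre of its underside, 40 mm above the bench, 84 mm in the case's +x from the middle of its bay; its axes are parallel to the case's
- sample_anchor: an orange drywall anchor, 39 mm long, fixed in the same way on the ledge of the other bay: it marks the bay for anchors. Origin at the centre of its underside
- hole_left (a point): centre of the mouth of the round 18 mm release hole of the left bay, in the top of the middle spine of the case, 60 mm above the bench. 32 mm straight below it is the brass pad (16 mm across) of the spring latch of the left lid; pushing the pad down about 4 mm frees the lid, it stops at about 9 mm, and takes 2 to 6 N
- lid_left (a joint): left lid, 132 x 122 mm and 4 mm thick, hinged on the outer long edge of the case; rad: 0 shut and latched, 1.95 fully open (leaning outwards, away from the spine). Once its latch is pushed a light spring swings it open by itself within about 2 s and keeps it open; to shut it, swing it over from outside against about 1 to 2 N at its free edge, and press its free edge down (about 5 N) until it snaps shut at 0
- lid_left_hinge (a point): middle of the hinge line of the left lid (line along the case's x axis), 60 mm above the bench; when shut the lid lies on top of this height and runs 122 mm from here towards the spine
- hole_right (a point): centre of the mouth of the round 18 mm release hole of the right bay, in the top of the middle spine of the case, 60 mm above the bench. 32 mm straight below it is the brass pad (16 mm across) of the spring latch of the right lid; pushing the pad down about 4 mm frees the lid, it stops at about 9 mm, and takes 2 to 6 N
- lid_right (a joint): right lid, 132 x 122 mm and 4 mm thick, hinged on the outer long edge of the case; rad: 0 shut and latched, 1.95 fully open (leaning outwards, away from the spine). Once its latch is pushed a light spring swings it open by itself within about 2 s and keeps it open; to shut it, swing it over from outside against about 1 to 2 N at its free edge, and press its free edge down (about 5 N) until it snaps shut at 0
- lid_right_hinge (a point): middle of the hinge line of the right lid (line along the case's x axis), 60 mm above the bench; when shut the lid lies on top of this height and runs 122 mm from here towards the spine
- coupling1_mid (a point): brass compression coupling lying on the bench: square body 20 x 20 x 20 mm between two round nuts 18 mm in diameter, 44 mm long in all along its x axis, 90 g; grasp it across y, 20 mm. This point is its centre, 10 mm above what it lies on. May be absent (None)
- coupling2_mid (a point): brass compression coupling lying on the bench: square body 20 x 20 x 20 mm between two round nuts 18 mm in diameter, 44 mm long in all along its x axis, 90 g; grasp it across y, 20 mm. This point is its centre, 10 mm above what it lies on. May be absent (None)
- coupling3_mid (a point): brass compression coupling lying on the bench: square body 20 x 20 x 20 mm between two round nuts 18 mm in diameter, 44 mm long in all along its x axis, 90 g; grasp it across y, 20 mm. This point is its centre, 10 mm above what it lies on. May be absent (None)
- coupling4_mid (a point): brass compression coupling lying on the bench: square body 20 x 20 x 20 mm between two round nuts 18 mm in diameter, 44 mm long in all along its x axis, 90 g; grasp it across y, 20 mm. This point is its centre, 10 mm above what it lies on. May be absent (None)
- rod_mid (a point): middle of the threaded steel rod offcut: 10 mm in diameter, 130 mm long, 80 g. At the start it stands upright and loose in the groove between the jaws of the vise, its lower end 40 mm and its upper end 170 mm above the bench; lift it straight up. Its z axis runs along the rod
- vise: small green fixed vise, origin under the rod; jaw tops 85 mm above the bench, jaws 70 mm long in x; screw handle towards its -y
- pot: fixed round aluminium pot for rod offcuts, open at the top, 76 mm across, 90 mm high, wall 3 mm, origin at the centre of its underside
- anchor1_mid (a point): loose orange plastic drywall anchor, 39 mm long, 14 mm high; its centre. Not part of the job, leave it
- anchor2_mid (a point): loose orange plastic drywall anchor, 39 mm long, 14 mm high; its centre. Not part of the job, leave it
- tap_handle_mid (a point): black steel tap handle, a bar 160 mm long with a thick middle; its centre. Not part of the job, leave it
- tape_mid (a point): black tape measure, 65 x 30 x 60 mm; its centre. Not part of the job, leave it
- offcut_mid (a point): wooden offcut 110 x 45 x 18 mm; its centre. Not part of the job, leave it
- pencil_mid (a point): flat carpenter's pencil 150 mm long; its centre. Not part of the job, leave it
- hexnut_mid (a point): steel hexagon nut 28 mm across, 10 mm high; its centre. Not part of the job, leave it

How it is judged:
On the way, in this order (a step that is already met when the one before it is completed fails the run):
1. with the rod in its hole, the lid of the coupling bay is released (((y of sample_coupling in the frame of case above 0 m and value of joint lid_left above 0.05 rad and horizontal distance between rod_mid and hole_left below 0.015 m and z of rod_mid in the frame of hole_left below 0.045 m) or (y of sample_coupling in the frame of case below 0 m and value of joint lid_right above 0.05 rad and horizontal distance between rod_mid and hole_right below 0.015 m and z of rod_mid in the frame of hole_right below 0.045 m))).
2. the lid of the coupling bay stands open (((y of sample_coupling in the frame of case above 0 m and value of joint lid_left above 1.2 rad) or (y of sample_coupling in the frame of case below 0 m and value of joint lid_right above 1.2 rad))), for 0.2 s.
3. all couplings lie in the coupling bay (x of coupling1_mid in the frame of sample_coupling between -0.15 and -0.018 m and y of coupling1_mid in the frame of sample_coupling between -0.06 and 0.06 m and z of coupling1_mid in the frame of sample_coupling between -0.04 and 0.012 m and x of coupling2_mid in the frame of sample_coupling between -0.15 and -0.018 m and y of coupling2_mid in the frame of sample_coupling between -0.06 and 0.06 m and z of coupling2_mid in the frame of sample_coupling between -0.04 and 0.012 m and x of coupling3_mid in the frame of sample_coupling between -0.15 and -0.018 m and y of coupling3_mid in the frame of sample_coupling between -0.06 and 0.06 m and z of coupling3_mid in the frame of sample_coupling between -0.04 and 0.012 m and x of coupling4_mid in the frame of sample_coupling between -0.15 and -0.018 m and y of coupling4_mid in the frame of sample_coupling between -0.06 and 0.06 m and z of coupling4_mid in the frame of sample_coupling between -0.04 and 0.012 m), for 0.2 s.
4. the lid of the coupling bay is shut and latched (((y of sample_coupling in the frame of case above 0 m and value of joint lid_left below 0.04 rad) or (y of sample_coupling in the frame of case below 0 m and value of joint lid_right below 0.04 rad))), for 0.3 s.
At the end, for the whole second after the job is handed in: every coupling present lies in the bay marked by the sample coupling, both lids are shut and latched (less than 0.04 rad), and the rod stands or leans in the pot, released and at rest (all of step 3 and ((y of sample_coupling in the frame of case above 0 m and value of joint lid_left below 0.04 rad) or (y of sample_coupling in the frame of case below 0 m and value of joint lid_right below 0.04 rad)) and value of joint each of lid_left, lid_right below 0.04 rad and horizontal distance between rod_mid and pot below 0.05 m and height (world z) of rod_mid between 0.04 and 0.085 m and angle between rod_mid's own z axis and vertical below 0.9 rad); the robot touches nothing.
It fails at once if the lid of the other bay is opened ((y of sample_coupling in the frame of case above 0 m and value of joint lid_right above 0.25 rad) or (y of sample_coupling in the frame of case below 0 m and value of joint lid_left above 0.25 rad)).
It fails at once if a bystander is moved more than 3 cm (distance of any of anchor1_mid, anchor2_mid, tap_handle_mid, tape_mid, offcut_mid, pencil_mid, hexnut_mid from where it was at the start of the episode above 0.03 m).
Of coupling1, coupling2, coupling3, coupling4 only 2 to 4 are there at a start; the rules pass over those that are not, and their reading is None.
At some moment in a run one of coupling1, coupling2, coupling3, coupling4 may be knocked a few centimetres aside while the robot is not near it.
It also fails if it takes over 210 s, if anything falls off the work surface, if the arm or the gripper's body presses on something with over 40 N, if the wrist force passes 120 N, or if a joint passes its speed limit or range.

## Working session

There is one attempt and no reset: what is moved stays moved. The work goes in short steps, Python scripts to look and compute and a tool call to move; the robot and the scene stay as the last step left them, time stands still between calls to the robot, and variables do not carry over. Pictures are saved under pics/ and viewed, at most 14 in all, crops included, and the job is handed in when it is done.

Besides the shell and the picture viewer there is one more tool, called as name(argument=value, ...), one argument or row to a line, values as JSON. carry_out: Moves the arm, as the interface text tells. Its arguments: {"type":"object","properties":{"increments":{"type":"array","items":{"type":"array"}}},"required":["increments"]}

```bash
mkdir -p pics; ls
cat > h.py <<'E'
import numpy as np, cv2
from bench import robot
def ray(cal,u,v):
    f=200/np.tan(np.radians(cal["vfov"])/2)
    K=np.array([[f,0,cal["cx"]],[0,f,cal["cy"]],[0,0,1]])
    p=cv2.undistortPoints(np.array([[[u,v]]],float),K,np.array([cal["k1"],0,0,0,0.]))[0,0]
    T=np.array(cal["T"]); return T[:3,3],T[:3,:3]@np.array([p[0],p[1],1])
def onplane(cal,u,v,z):
    o,d=ray(cal,u,v); return o+d*(z-o[2])/d[2]
def proj(cal,P):
    f=200/np.tan(np.radians(cal["vfov"])/2)
    T=np.array(cal["T"]); c=T[:3,:3].T@(np.array(P)-T[:3,3]); x=c[:2]/c[2]; x=x*(1+cal["k1"]*(x@x))
    return f*x+np.array([cal["cx"],cal["cy"]])
E
python3 - <<'E'
from h import *
for n in("top","scene"):
    im=robot.snapshot(n); cv2.imwrite(f"pics/{n}0.png",im)
    c=robot.get_calibration(n); print(n,{k:np.round(v,3).tolist() for k,v in c.items()})
o=robot.get_obs(); print(o)
E
```

```text
pics
top {'vfov': 45.078, 'cx': 319.518, 'cy': 205.877, 'k1': -0.078, 'T': [[-0.018, -0.98, 0.197, 0.295], [-1.0, 0.021, 0.012, 0.016], [-0.016, -0.197, -0.98, 1.533], [0.0, 0.0, 0.0, 1.0]]}
scene {'vfov': 49.661, 'cx': 323.741, 'cy': 205.773, 'k1': 0.003, 'T': [[-0.127, 0.604, -0.787, 1.418], [0.992, 0.083, -0.096, 0.141], [0.007, -0.793, -0.609, 0.755], [0.0, 0.0, 0.0, 1.0]]}
{'time': 0.1, 'joint_positions': array([ 1.11789268e+00,  8.78747220e-02,  1.37208235e+00,  4.23940973e-07,
        1.68358678e+00, -1.03065420e-01]), 'qvel': array([ 0.00059898, -0.00271535, -0.00290843,  0.00024658, -0.00035388,
        0.00135756]), 'joint_torque': array([ 2.20450995e-03, -3.41249120e+01, -3.03302407e+01,  7.18846405e-02,
        3.03994899e-02, -9.62075228e-05]), 'tool_pos': array([0.18829524, 0.51627681, 0.21843521]), 'ee_rot': array([-3.13965186e+00, -2.01163763e-04,  2.79175428e+00]), 'wrist_force': array([-0.62881311,  0.70484469, -0.00240735]), 'wrist_torque': array([-0.02763049, -0.03413251, -0.04588512]), 'finger_force': 0.0, 'width': 0.0941714779106007}
```

View pics/top0.png

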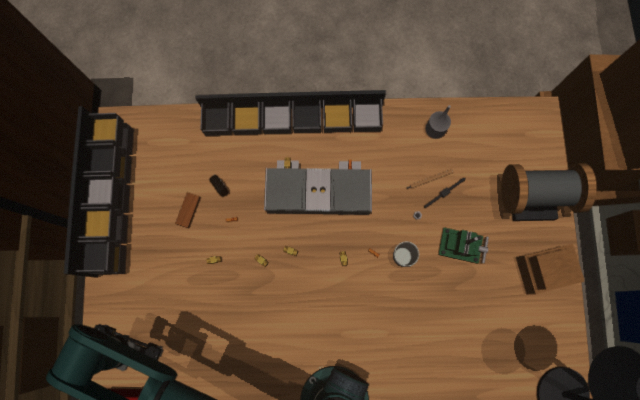

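View pics/scene0.png

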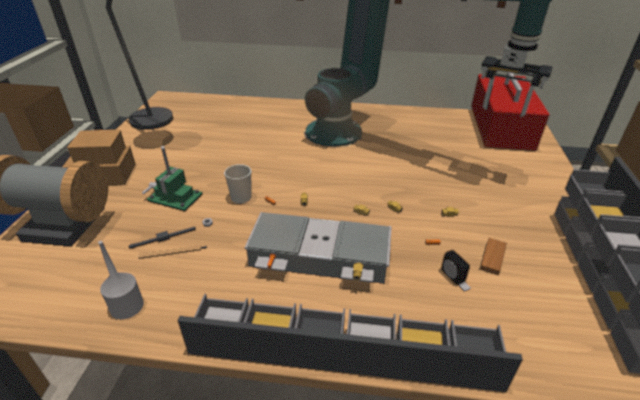

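The top view shows the case at (318,190) with the sample coupling at (288,162), i.e. the left (+y) bay. Four couplings lie at (214,259), (262,260), (290,251) and (343,258), the pot is at (405,254) and the vise at (463,245). The scene view agrees.

Run:
```python
from h import *
im=cv2.imread("pics/top0.png"); c=robot.get_calibration("top")
a=cv2.resize(im[140:280,170:390],None,fx=3.6,fy=3.6,interpolation=cv2.INTER_CUBIC)
cv2.imwrite("pics/crop1.png",a[:600,:800])
b=cv2.resize(im[220:280,380:500],None,fx=6,fy=6,interpolation=cv2.INTER_CUBIC); cv2.imwrite("pics/crop2.png",b)
hsv=cv2.cvtColor(im,cv2.COLOR_BGR2HSV)
m=cv2.inRange(hsv,(20,120,70),(34,255,255))
n,l,s,ce=cv2.connectedComponentsWithStats(m)
for i in range(1,n):
    if s[i,4]>12 and 150<ce[i,0]<400 and ce[i,1]>140:
        z=.05 if ce[i,1]<200 else .012
        ys,xs=np.where(l==i); w,v=np.linalg.eigh(np.cov(np.array([xs,ys])))
        print(ce[i].round(1),s[i,4],onplane(c,*ce[i],z).round(4),"axis uv",v[:,1].round(2),w.round(1))
for nm,u,v,z in [("pot",405,243.5,.09),("hole?L",313,188,.06),("hole?R",323,188,.06),("caseTL",266,169,.06),("caseTR",371,169,.06),("caseBL",266,212,.06),("caseBR",371,212,.06),("vise",463,245,.085)]:
    print(nm,onplane(c,u,v,z).round(3))
```

```text
[290.6 250.8] 43 [0.4575 0.1279 0.012 ] axis uv [-0.96 -0.29] [2.7 5. ]
[343.3 258.2] 45 [ 0.4309 -0.0383  0.012 ] axis uv [0.32 0.95] [3.  4.8]
[213.1 259.6] 34 [0.434  0.3746 0.012 ] axis uv [-0.98  0.19] [2.4 4.4]
[261.  260.1] 42 [0.4297 0.222  0.012 ] axis uv [0.64 0.77] [2.9 4.3]
pot [ 0.464 -0.222  0.09 ]
hole?L [0.649 0.053 0.06 ]
hole?R [0.648 0.021 0.06 ]
caseTL [0.714 0.201 0.06 ]
caseTR [ 0.707 -0.132  0.06 ]
caseBL [0.575 0.2   0.06 ]
caseBR [ 0.568 -0.127  0.06 ]
vise [ 0.456 -0.399  0.085]
```

View pics/crop1.png

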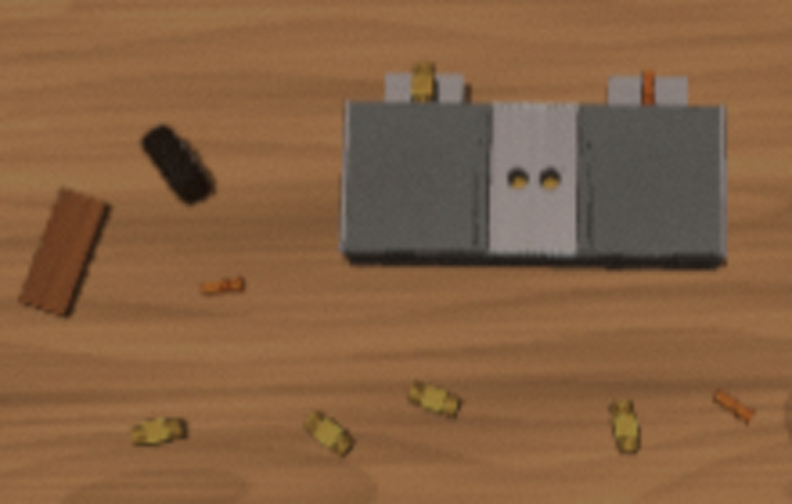

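View pics/crop2.png

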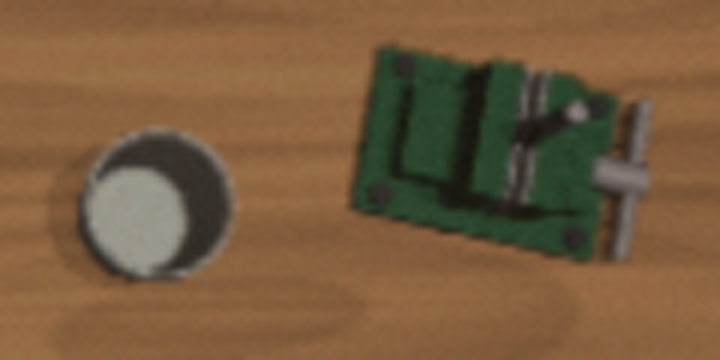

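Crop 1 shows the four couplings, the holes at crop (517,178) and (549,178), and the case corners. Crop 2 shows the pot rim centre at (158,203), the rod top at (578,110), and the rod entering the groove at about (525,133).

```bash
cat >> h.py <<'E'
def tri(c1,p1,c2,p2):
    A=[];b=[]
    for c,p in((c1,p1),(c2,p2)):
        o,d=ray(c,*p); d=d/np.linalg.norm(d); M=np.eye(3)-np.outer(d,d); A.append(M); b.append(M@o)
    return np.linalg.solve(sum(A),sum(b))
def go(x,y,z,yaw=None):
    "print shift in tool axes (mm) and twist (deg); shift is in the axes as they stand now"
    o=robot.get_obs(); a=o["ee_rot"]; p=o["tool_pos"]
    from scipy.spatial.transform import Rotation as R
    Rm=R.from_euler("xyz",a).as_matrix()
    print("now",p.round(4),"rpy",np.degrees(a).round(2),"t",round(o["time"],2),"shift",(1000*Rm.T@(np.array([x,y,z])-p)).round(1),
      "" if yaw is None else ("twist",round((np.degrees(a[2])-yaw+180)%360-180,1)))
E
python3 - <<'E'
from h import *
c=robot.get_calibration("top"); s=robot.get_calibration("scene")
for nm,u,v,z in [("pot",406.3,253.8,.09),("holeL",313.6,189.4,.06),("holeR",322.5,189.4,.06),("TL",266.7,168.1,.06),("TR",371.1,169.2,.06),("BL",265.6,210.5,.06),("BR",371.1,211.7,.06),("rodtop",476.3,238.3,.17),("rodjaw",467.5,242.2,.085)]:
    print(nm,onplane(c,u,v,z).round(4))
print("rod scene top",onplane(s,165,150,.17))
print("tri", tri(c,(476.3,238.3),s,(165,150)))
go(.456,-.39,.26,90)
E
```

```text
pot [ 0.433  -0.2247  0.09  ]
holeL [0.6442 0.0507 0.06  ]
holeR [0.6436 0.0227 0.06  ]
TL [0.7171 0.1987 0.06  ]
TR [ 0.706  -0.1324  0.06  ]
BL [0.5799 0.2016 0.06  ]
BR [ 0.5692 -0.1269  0.06  ]
rodtop [ 0.4649 -0.4145  0.17  ]
rodjaw [ 0.4643 -0.4134  0.085 ]
rod scene top [ 0.47834241 -0.39945199  0.17      ]
tri [ 0.46428012 -0.41251121  0.1618176 ]
now [0.1883 0.5163 0.2184] rpy [-1.7989e+02 -1.0000e-02  1.5996e+02] t 0.1 shift [-562.1 -759.7  -40.2] ('twist', np.float64(70.0))
```

carry_out(
  increments=[
    [0,[0,0,-8],8.5],
    [0,[0,0,-8],8.5],
    [0,[0,0,-8],8.5],
    [0,[0,0,-8],8.5],
    [0,[0,0,-8],8.5],
    [0,[0,0,-8],8.5],
    [0,[0,0,-8],8.5],
    [0,[0,0,-8],8.5],
  ],
)

```text
time: 0.9
tool_pos: [0.1884, 0.5165, 0.2831]
ee_rot: [-3.141, 0.001, 1.599]
wrist_force: [0.1, -0.3, -0.1]
width: 0.094
finger_force: 0.0
```

```bash
python3 -c "
from h import *
go(.464,-.36,.28,90)"
```

```text
now [0.1884 0.5165 0.2831] rpy [-1.7997e+02  6.0000e-02  9.1610e+01] t 0.9 shift [-883.9  250.9    4. ] ('twist', np.float64(1.6))
```

carry_out(
  increments=[
    [0,[-20,12,0],1.6],
    [0,[-45,13,0],0],
    [0,[-45,13,0],0],
    [0,[-45,13,0],0],
    [0,[-45,13,0],0],
    [0,[-45,13,0],0],
    [0,[-45,13,0],0],
    [0,[-45,13,0],0],
  ],
)

```text
time: 1.7
tool_pos: [0.2939, 0.181, 0.2831]
ee_rot: [3.141, 0.0, 1.578]
wrist_force: [0.9, 0.0, -0.6]
width: 0.0938
finger_force: 0.0
```

carry_out(
  increments=[
    [0,[-45,13,0],0],
    [0,[-45,13,0],0],
    [0,[-45,13,0],0],
    [0,[-45,13,0],0],
    [0,[-45,13,0],0],
    [0,[-45,13,0],0],
    [0,[-45,13,0],0],
    [0,[-45,13,0],0],
  ],
)

```text
time: 2.5
tool_pos: [0.4003, -0.1786, 0.2831]
ee_rot: [-3.141, -0.001, 1.576]
wrist_force: [0.4, 0.2, 0.5]
width: 0.0943
finger_force: 0.0
```

```bash
python3 -c "
from h import *
go(.464,-.36,.28,90)"
```

```text
now [ 0.4003 -0.1786  0.2831] rpy [-1.7999e+02 -3.0000e-02  9.0310e+01] t 2.5 shift [-181.7   62.8    3. ] ('twist', np.float64(0.3))
```

carry_out(
  increments=[
    [0,[-40,14,0],0.3],
    [0,[-40,14,0],0],
    [0,[-40,14,0],0],
    [0,[-40,14,0],0],
    [0,[-15,5,0],0],
    [0,[0,0,0],0],
  ],
)

```text
time: 3.1
tool_pos: [0.4616, -0.3533, 0.2811]
ee_rot: [-3.139, -0.002, 1.569]
wrist_force: [-0.1, 0.7, 0.2]
width: 0.094
finger_force: 0.0
```

```bash
python3 -c "
from h import *
c=robot.get_calibration('wrist'); im=robot.snapshot('wrist'); cv2.imwrite('pics/w1.png',im)
T=np.array(c['T']); print(T.round(3).tolist(),c['vfov'],c['k1'],c['cx'],c['cy'])
print(proj(c,[.464,-.414,.17]))
go(.464,-.414,.15,90)"
```

```text
[[1.0, -0.001, -0.003, 0.463], [-0.002, -0.957, -0.288, -0.269], [-0.002, 0.288, -0.957, 0.447], [0.0, 0.0, 0.0, 1.0]] 70.38652215146358 0.017671717052836346 317.8491507148249 197.3239226514455
[319.23233126 251.78385649]
now [ 0.4615 -0.3519  0.282 ] rpy [-1.7989e+02 -1.3000e-01  8.9990e+01] t 3.15 shift [-62.4   2.8 131.8] ('twist', np.float64(-0.0))
```

View pics/w1.png

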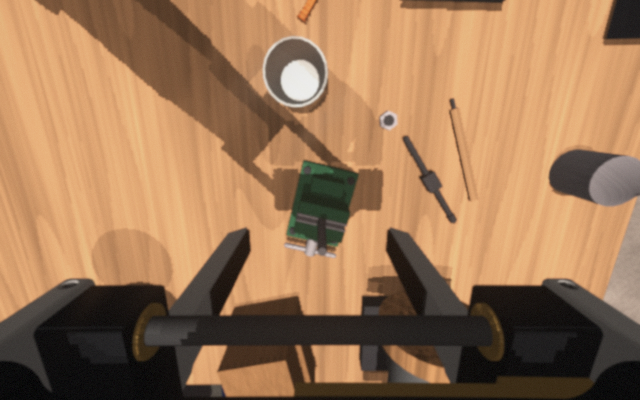

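The wrist view shows the pot at (295,72) and the vise at (323,205). The rod top is near (313,247), slightly left of its predicted place, so I'm taking a crop.

```bash
python3 -c "
from h import *
im=cv2.imread('pics/w1.png'); cv2.imwrite('pics/w1c.png',cv2.resize(im[200:270,280:360],None,fx=7,fy=7,interpolation=cv2.INTER_CUBIC))
c=robot.get_calibration('wrist')
for p in [(312,247),(319,252)]: print(onplane(c,*p,.17))
print('pot',onplane(c,295.5,72,.09))"
```

```text
[ 0.45623743 -0.40725216  0.17      ]
[ 0.46380204 -0.41323285  0.17      ]
pot [ 0.43663362 -0.2234638   0.09      ]
```

View pics/w1c.png

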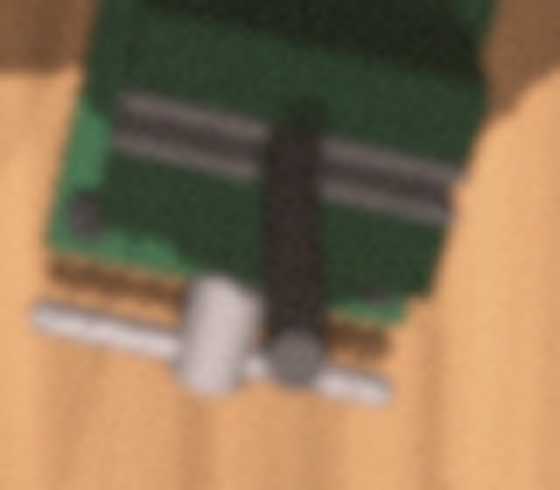

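The crop shows the rod top at (295,357), i.e. full-image (322,251). That puts it at about (0.466, -0.413).

carry_out(
  increments=[
    [0,[-40,3,0],0],
    [0,[-21,1.5,0],0],
    [0,[0,0,40],0],
    [0,[0,0,50],0],
    [0,[0,0,42],0],
    [0,[0,0,0],0],
  ],
)

```text
time: 3.75
tool_pos: [0.4629, -0.4074, 0.1433]
ee_rot: [-3.131, -0.012, 1.573]
wrist_force: [-0.2, 0.2, -0.7]
width: 0.0944
finger_force: 0.0
```

```bash
python3 -c "
from h import *
go(.466,-.413,.15,90)"
```

```text
now [ 0.4629 -0.4074  0.1433] rpy [-179.37   -0.7    90.13] t 3.75 shift [-5.6  3.  -6.8] ('twist', np.float64(0.1))
```

carry_out(
  increments=[
    [0,[0,0,0],0],
    [0,[0,0,0],0],
  ],
)

```text
time: 3.95
tool_pos: [0.4678, -0.4133, 0.1558]
ee_rot: [3.137, 0.005, 1.573]
wrist_force: [-0.1, -0.4, 0.3]
width: 0.0942
finger_force: 0.0
```

```bash
python3 -c "
from h import *
go(.466,-.413,.15,90)"
```

```text
now [ 0.4678 -0.4133  0.1558] rpy [179.73   0.27  90.1 ] t 3.95 shift [ 0.3 -1.9  5.8] ('twist', np.float64(0.1))
```

carry_out(
  increments=[
    [0,[0,0,0],0],
    [60,[0,0,0],0],
    [120,[0,0,0],0],
    [255,[0,0,0],0],
    [255,[0,0,0],0],
    [255,[0,0,0],0],
    [255,[0,0,0],0],
    [255,[0,0,0],0],
  ],
)

```text
time: 4.75
tool_pos: [0.4663, -0.4125, 0.1513]
ee_rot: [-3.141, -0.0, 1.572]
wrist_force: [1.1, 0.5, -0.2]
width: 0.0416
finger_force: 0.0
```

carry_out(
  increments=[
    [255,[0,0,0],0],
    [255,[0,0,0],0],
    [255,[0,0,0],0],
  ],
)

```text
time: 5.05
tool_pos: [0.4663, -0.4125, 0.1514]
ee_rot: [3.142, -0.0, 1.572]
wrist_force: [-0.4, 0.7, 0.2]
width: 0.0176
finger_force: 0.0
```

carry_out(
  increments=[
    [255,[0,0,0],0],
    [255,[0,0,0],0],
    [255,[0,0,0],0],
    [255,[0,0,-5],0],
    [255,[0,0,-10],0],
    [255,[0,0,-15],0],
    [255,[0,0,-20],0],
    [255,[0,0,-25],0],
  ],
)

```text
time: 5.85
tool_pos: [0.4662, -0.4123, 0.2278]
ee_rot: [-3.141, -0.0, 1.572]
wrist_force: [0.2, -0.2, -0.2]
width: 0.0094
finger_force: 30.0
```

carry_out(
  increments=[
    [255,[0,0,-20],0],
    [255,[0,0,-15],0],
    [255,[0,0,-5],0],
    [255,[0,0,0],0],
  ],
)

```text
time: 6.25
tool_pos: [0.4666, -0.4128, 0.2677]
ee_rot: [3.14, 0.001, 1.572]
wrist_force: [-0.2, -0.0, -1.2]
width: 0.0095
finger_force: 30.0
```

```bash
python3 -c "
from h import *
go(.58,.05,.26,90)"
```

```text
now [ 0.4666 -0.4128  0.2677] rpy [1.7992e+02 8.0000e-02 9.0060e+01] t 6.25 shift [462.7 113.9   7.2] ('twist', np.float64(0.1))
```

carry_out(
  increments=[
    [255,[15,7,0],0],
    [255,[30,13,0],0],
    [255,[45,20,0],0],
    [255,[45,20,0],0],
    [255,[45,20,0],0],
    [255,[45,20,0],0],
    [255,[45,20,0],0],
    [255,[45,20,0],0],
  ],
)

```text
time: 7.05
tool_pos: [0.6058, -0.094, 0.2648]
ee_rot: [-3.139, -0.001, 1.573]
wrist_force: [0.6, -1.3, -1.8]
width: 0.0096
finger_force: 30.0
```

carry_out(
  increments=[
    [255,[45,18,0],0],
    [255,[30,13,0],0],
    [255,[15,6,0],0],
    [255,[6,1,0],0],
    [255,[0,0,0],0],
    [255,[0,0,0],0],
    [255,[0,0,0],0],
    [255,[0,0,0],0],
  ],
)

```text
time: 7.85
tool_pos: [0.6437, -0.0028, 0.2668]
ee_rot: [3.141, 0.0, 1.57]
wrist_force: [-0.0, 0.3, -0.7]
width: 0.0089
finger_force: 30.0
```

```bash
python3 -c "
from h import *
c=robot.get_calibration('wrist'); im=robot.snapshot('wrist'); cv2.imwrite('pics/w2.png',im)
print(proj(c,[.644,.05,.06]),proj(c,[.644,.022,.06]))
T=np.array(c['T']); print(T[:3,3])
np.save('calw2.npy',c,allow_pickle=True)
go(.644,.05,.20,90)"
```

```text
[316.91060495 137.04720654] [316.96579103 158.70885733]
[0.64493053 0.08205228 0.43261749]
now [ 0.6437 -0.0025  0.2668] rpy [179.98   0.    89.96] t 7.9 shift [52.5  0.2 66.8] ('twist', np.float64(-0.0))
```

View pics/w2.png

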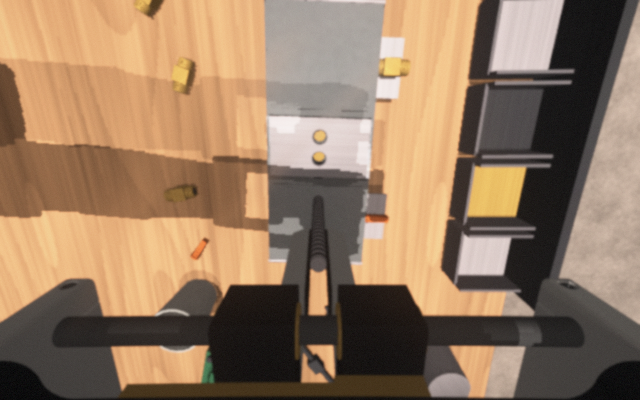

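The wrist view shows the holes at (320,136) (left bay) and (319,157), and the lower end of the rod at about (318,198). I'm refining both.

```bash
python3 -c "
from h import *
c=np.load('calw2.npy',allow_pickle=True).item(); im=cv2.imread('pics/w2.png')
h=cv2.cvtColor(im,cv2.COLOR_BGR2HSV)[120:172,295:345]; g=cv2.cvtColor(im,cv2.COLOR_BGR2GRAY)[120:172,295:345]
m=((h[...,1]>90)|(g<90)).astype('uint8')
n,l,s,ce=cv2.connectedComponentsWithStats(m)
for i in range(1,n):
  if s[i,4]>15:
    u=ce[i]+[295,120]; print(u,s[i],onplane(c,*u,.06))
a=cv2.cvtColor(im,cv2.COLOR_BGR2GRAY)
for r in range(190,225,4): 
  print(r,a[r,306:332].tolist())
for v in (197,200,203): print(v,onplane(c,318,v,.156))
cx=[(x) for x in ((380,67),(410,67))]
print('sample',onplane(c,395,67,.05))
print([onplane(c,*p,.06).round(4).tolist() for p in ((265,2),(383,2),(268,117),(373,119),(270,261),(361,262))])
"
```

```text
[319.21505376 135.53763441] [19 11 11 10 93] [0.64697075 0.05189932 0.06      ]
[318.3364486  157.62616822] [ 18  32  12  13 107] [0.64580852 0.02342678 0.06      ]
190 [80, 79, 78, 80, 81, 83, 84, 84, 81, 83, 83, 82, 84, 83, 85, 82, 82, 83, 81, 80, 81, 82, 83, 83, 82, 83]
194 [84, 81, 84, 81, 79, 80, 82, 81, 82, 79, 78, 78, 74, 77, 80, 83, 80, 82, 84, 84, 85, 80, 83, 83, 86, 81]
198 [80, 83, 81, 80, 80, 77, 78, 67, 53, 50, 48, 52, 51, 51, 50, 54, 60, 71, 80, 81, 83, 80, 79, 84, 81, 83]
202 [80, 80, 78, 80, 79, 78, 65, 57, 47, 42, 46, 51, 55, 50, 47, 49, 55, 60, 74, 80, 83, 78, 80, 82, 81, 83]
206 [79, 78, 82, 82, 82, 72, 62, 47, 46, 50, 54, 53, 51, 52, 53, 45, 47, 56, 70, 79, 80, 80, 84, 82, 84, 84]
210 [79, 81, 78, 78, 78, 71, 60, 52, 49, 52, 53, 50, 50, 52, 51, 51, 48, 57, 67, 78, 80, 80, 79, 80, 82, 79]
214 [81, 80, 77, 80, 77, 65, 53, 49, 49, 52, 55, 52, 57, 53, 54, 49, 46, 53, 66, 76, 77, 82, 75, 77, 79, 80]
218 [79, 83, 82, 81, 77, 67, 59, 49, 53, 52, 53, 50, 52, 54, 53, 50, 49, 50, 61, 74, 76, 77, 80, 79, 82, 80]
222 [79, 79, 82, 80, 73, 63, 53, 52, 46, 46, 49, 49, 51, 50, 52, 49, 50, 49, 54, 70, 79, 79, 79, 80, 80, 78]
197 [ 0.64519471 -0.0016831   0.156     ]
200 [ 0.64519003 -0.00488778  0.156     ]
203 [ 0.64518531 -0.00811317  0.156     ]
sample [0.7404183  0.13341159 0.05      ]
[[0.5859, 0.199, 0.06], [0.7189, 0.1988, 0.06], [0.5823, 0.0749, 0.06], [0.715, 0.0722, 0.06], [0.5745, -0.129, 0.06], [0.7085, -0.1309, 0.06]]
```

carry_out(
  increments=[
    [255,[10,1,0],0],
    [255,[20,1,10],0],
    [255,[15,0,20],0],
    [255,[8,0,20],0],
    [255,[2.5,0,15],0],
    [255,[0,0,10],0],
    [255,[0,0,0],0],
    [255,[0,0,0],0],
  ],
)

```text
time: 8.7
tool_pos: [0.6462, 0.0537, 0.192]
ee_rot: [3.141, 0.0, 1.571]
wrist_force: [0.3, -0.7, -0.2]
width: 0.0093
finger_force: 30.0
```

carry_out(
  increments=[
    [255,[0,0,0],0],
    [255,[0,0,0],0],
  ],
)

```text
time: 8.9
tool_pos: [0.6465, 0.0538, 0.1929]
ee_rot: [3.139, -0.0, 1.571]
wrist_force: [-0.2, 1.0, -0.5]
width: 0.0094
finger_force: 30.0
```

```bash
python3 -c "
from h import *
c=robot.get_calibration('wrist'); im=robot.snapshot('wrist')
u,v=proj(c,[.647,.052,.06]).astype(int); print(u,v)
x0,y0=u-60,v-50
cv2.imwrite('pics/w3.png',cv2.resize(im[y0:y0+100,x0:x0+120],None,fx=6,fy=6,interpolation=cv2.INTER_CUBIC)); cv2.imwrite('pics/w3f.png',im); print(x0,y0)
np.save('calw3.npy',c,allow_pickle=True)
go(.647,.052,.20,90)"
```

```text
316 193
256 143
now [0.6464 0.0539 0.1927] rpy [179.88  -0.    90.03] t 8.95 shift [-1.9  0.6 -7.3] ('twist', np.float64(0.0))
```

View pics/w3.png

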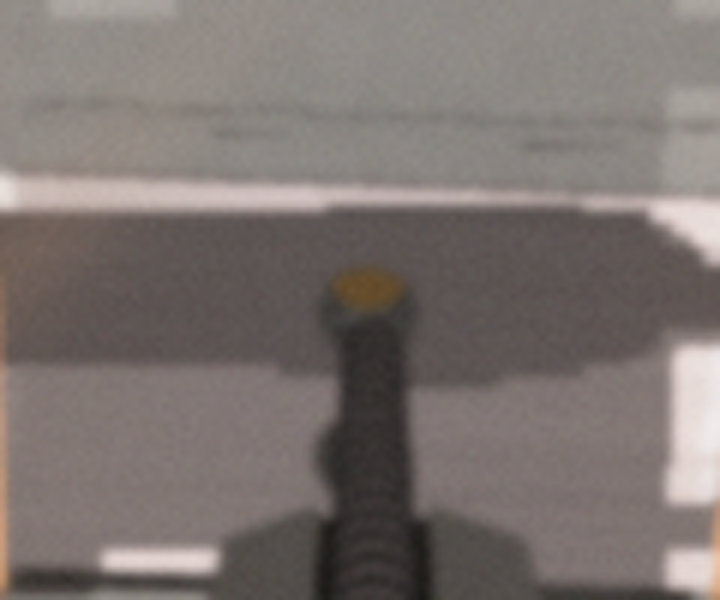

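The crop shows the hole centre near (367,313) and the rod's near lower edge at about (374,318), with the brass pad visible. I'm converting these to an offset.

```bash
python3 -c "
from h import *
c=np.load('calw3.npy',allow_pickle=True).item()
f=lambda x,y,z: onplane(c,256+x/6,143+y/6,z).round(4)
print('hole top edge',f(367,267,.06),'L/R',f(320,313,.06),f(414,313,.06)); print('rod edge',f(374,318,.0815))"
```

```text
hole top edge [0.6474 0.059  0.06  ] L/R [0.6388 0.0503 0.06  ] [0.656  0.0503 0.06  ]
rod edge [0.6485 0.0558 0.0815]
```

carry_out(
  increments=[
    [255,[-0.5,-1,5],0],
    [255,[0,0,10],0],
    [255,[0,0,10],0],
    [255,[0,0,10],0],
    [255,[0,0,8],0],
    [255,[0,0,4],0],
    [255,[0,0,0],0],
    [255,[0,0,0],0],
  ],
)

```text
time: 9.75
tool_pos: [0.645, 0.0537, 0.1447]
ee_rot: [3.141, -0.0, 1.572]
wrist_force: [-0.5, 0.7, -0.7]
width: 0.0096
finger_force: 30.0
```

carry_out(
  increments=[
    [255,[0,0,4],0],
    [255,[0,0,4],0],
    [255,[0,0,3],0],
    [255,[0,0,2],0],
    [255,[0,0,0],0],
    [255,[0,0,0],0],
  ],
)

```text
time: 10.35
tool_pos: [0.6456, 0.0523, 0.1333]
ee_rot: [3.139, 0.003, 1.571]
wrist_force: [0.2, -2.6, 5.0]
width: 0.0091
finger_force: 30.0
```

carry_out(
  increments=[
    [255,[0,0,2],0],
    [255,[0,0,0],0],
    [255,[0,0,0],0],
    [255,[0,0,0],0],
    [255,[0,0,0],0],
  ],
)

```text
time: 10.85
tool_pos: [0.6456, 0.0521, 0.1316]
ee_rot: [3.138, 0.003, 1.571]
wrist_force: [-0.9, -3.1, 5.7]
width: 0.0093
finger_force: 30.0
```

```bash
python3 -c "
from h import *
im=robot.snapshot('scene'); cv2.imwrite('pics/s2.png',cv2.resize(im[150:300,150:450],None,fx=2.5,fy=2.5))"
```

```text
(no output)
```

View pics/s2.png

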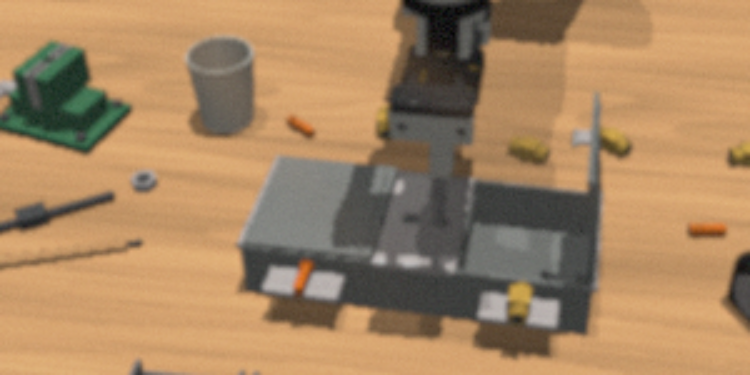

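The scene view shows the left lid open and the right lid shut. Next, the rod goes to the pot.

carry_out(
  increments=[
    [255,[0,0,-10],0],
    [255,[0,0,-20],0],
    [255,[0,0,-25],0],
    [255,[0,0,-30],0],
    [255,[0,0,-25],0],
    [255,[0,0,-15],0],
    [255,[0,0,-5],0],
    [255,[-10,-8,0],0],
  ],
)

```text
time: 11.7
tool_pos: [0.6371, 0.0445, 0.2589]
ee_rot: [-3.141, -0.001, 1.574]
wrist_force: [-0.6, -0.3, -0.7]
width: 0.0092
finger_force: 30.0
```

carry_out(
  increments=[
    [255,[-25,-19,0],0],
    [255,[-40,-31,0],0],
    [255,[-45,-35,0],0],
    [255,[-45,-35,0],0],
    [255,[-45,-35,0],0],
    [255,[-35,-27,0],0],
    [255,[-20,-15,0],0],
    [255,[-8,-6,0],0],
  ],
)

```text
time: 12.5
tool_pos: [0.4447, -0.2039, 0.2575]
ee_rot: [-3.138, -0.002, 1.568]
wrist_force: [0.2, 0.1, -1.6]
width: 0.0096
finger_force: 30.0
```

carry_out(
  increments=[
    [255,[0,0,0],0],
    [255,[0,0,0],0],
    [255,[0,0,0],0],
  ],
)

```text
time: 12.8
tool_pos: [0.448, -0.2014, 0.2589]
ee_rot: [-3.141, -0.001, 1.574]
wrist_force: [-0.6, 0.5, -1.5]
width: 0.0096
finger_force: 30.0
```

```bash
python3 -c "
from h import *
go(.433,-.222,.123,90)"
```

```text
now [ 0.448  -0.2014  0.2589] rpy [-1.7997e+02 -6.0000e-02  9.0170e+01] t 12.8 shift [-20.7 -15.  135.9] ('twist', np.float64(0.2))
```

carry_out(
  increments=[
    [255,[-10,-8,0],0],
    [255,[-11,-7,10],0],
    [255,[0,0,25],0],
    [255,[0,0,30],0],
    [255,[0,0,30],0],
    [255,[0,0,20],0],
    [255,[0,0,10],0],
    [255,[0,0,5],0],
  ],
)

```text
time: 13.6
tool_pos: [0.4316, -0.2235, 0.1281]
ee_rot: [-3.14, -0.001, 1.571]
wrist_force: [-0.5, 1.1, -0.5]
width: 0.0095
finger_force: 30.0
```

carry_out(
  increments=[
    [255,[0,0,5],0],
    [255,[0,0,0],0],
    [255,[0,0,0],0],
    [255,[0,0,0],0],
  ],
)

```text
time: 14.0
tool_pos: [0.433, -0.2238, 0.1255]
ee_rot: [3.14, 0.001, 1.572]
wrist_force: [-0.2, 0.2, -0.4]
width: 0.0093
finger_force: 30.0
```

carry_out(
  increments=[
    [255,[0,0,4],0],
    [255,[0,0,2],0],
    [255,[0,0,0],0],
    [0,[0,0,0],0],
    [0,[0,0,0],0],
    [0,[0,0,0],0],
    [0,[0,0,0],0],
    [0,[0,0,0],0],
  ],
)

```text
time: 14.8
tool_pos: [0.4325, -0.2235, 0.1186]
ee_rot: [3.141, 0.0, 1.572]
wrist_force: [-0.8, 0.4, 0.9]
width: 0.0459
finger_force: 0.0
```

carry_out(
  increments=[
    [0,[0,0,0],0],
    [0,[0,0,0],0],
    [0,[0,0,-10],0],
    [0,[0,0,-25],0],
    [0,[0,0,-40],0],
    [0,[0,0,-40],0],
    [0,[0,0,-25],0],
    [0,[0,0,-10],0],
  ],
)

```text
time: 15.6
tool_pos: [0.4335, -0.2241, 0.2729]
ee_rot: [3.136, 0.004, 1.572]
wrist_force: [0.7, -0.1, 0.0]
width: 0.0941
finger_force: 0.0
```

Run:
```python
from h import *
go(.38,.02,.30)
im=robot.snapshot("top"); cv2.imwrite("pics/top2.png",im); c=robot.get_calibration("top")
cv2.imwrite("pics/top2c.png",cv2.resize(im[220:280,380:500],None,fx=4,fy=4,interpolation=cv2.INTER_CUBIC))
m=cv2.inRange(cv2.cvtColor(im,cv2.COLOR_BGR2HSV),(20,120,70),(34,255,255))
n,l,s,ce=cv2.connectedComponentsWithStats(m)
for i in range(1,n):
    if s[i,4]>12 and 150<ce[i,0]<400 and ce[i,1]>200: print(ce[i].round(1),s[i,4],onplane(c,*ce[i],.012).round(4))
```

```text
now [ 0.4335 -0.2241  0.2729] rpy [179.66   0.22  90.06] t 15.6 shift [244.1 -53.  -28.4] 
[290.5 250.8] 42 [0.4575 0.1282 0.012 ]
[343.3 258.3] 44 [ 0.4306 -0.0382  0.012 ]
[213.  259.6] 37 [0.434 0.375 0.012]
[260.7 259.8] 40 [0.4306 0.2227 0.012 ]
```

carry_out(
  increments=[
    [0,[10,0,0],0],
    [0,[25,0,0],0],
    [0,[40,0,0],0],
    [0,[35,0,0],0],
    [0,[15,0,0],0],
    [0,[5,0,0],0],
    [0,[0,0,0],0],
    [0,[0,0,0],0],
  ],
)

```text
time: 16.45
tool_pos: [0.432, -0.0938, 0.2674]
ee_rot: [-3.14, -0.0, 1.571]
wrist_force: [0.0, -0.2, 0.5]
width: 0.0937
finger_force: 0.0
```

```bash
cat >> h.py <<'E'
def brass(name,tag,xy,r=.06):
    """find the coupling near xy: centre on z=.010 and axis angle; then shift/twist to grasp"""
    c=robot.get_calibration(name); im=robot.snapshot(name); cv2.imwrite(f"pics/{tag}.png",im)
    m=cv2.inRange(cv2.cvtColor(im,cv2.COLOR_BGR2HSV),(18,110,50),(36,255,255))
    m=cv2.morphologyEx(m,cv2.MORPH_CLOSE,np.ones((5,5)))
    out=[]
    for k in cv2.findContours(m,cv2.RETR_EXTERNAL,cv2.CHAIN_APPROX_NONE)[0]:
        if cv2.contourArea(k)<60: continue
        P=np.array([onplane(c,*q[0],.012)[:2] for q in k],np.float32)
        (ce,wh,a)=cv2.minAreaRect(P*1000); ce=np.array(ce)/1000
        if np.linalg.norm(ce-np.array(xy))>r: continue
        b=cv2.boxPoints((tuple(ce*1000),wh,a)); e=max((b[1]-b[0],b[2]-b[1]),key=np.linalg.norm)
        ang=np.degrees(np.arctan2(e[1],e[0]))%180
        print("coupling",ce.round(4),"size",np.round(wh,1),"axis",round(ang,1)); out.append((*ce,ang))
    return out
E
python3 - <<'E'
from h import *
for x,y,a in brass("wrist","c1",(.431,-.038)): go(x,y,.12,a)
E
```

```text
coupling [ 0.434  -0.0396] size [42.1 18.6] axis 11.0
now [ 0.4321 -0.094   0.2677] rpy [-1.7992e+02 -1.0000e-02  9.0000e+01] t 16.5 shift [ 54.4   2.1 147.7] ('twist', np.float64(79.0))
```

carry_out(
  increments=[
    [110,[20,2,20],0],
    [110,[25,0,40],0],
    [110,[9.5,0,40],0],
    [110,[0,0,30],8.5],
    [110,[0,0,18],8.5],
    [110,[0,0,0],8.5],
    [110,[0,0,0],8.5],
    [110,[0,0,0],8.5],
  ],
)

```text
time: 17.3
tool_pos: [0.4341, -0.0399, 0.1199]
ee_rot: [-3.141, 0.001, 0.822]
wrist_force: [-0.1, 0.2, 0.1]
width: 0.0533
finger_force: 0.0
```

carry_out(
  increments=[
    [110,[0,0,0],8.5],
    [110,[0,0,0],8.5],
    [110,[0,0,0],8.5],
    [110,[0,0,0],8.5],
    [110,[0,0,0],2.5],
    [110,[0,0,0],0],
    [110,[0,0,0],0],
  ],
)

```text
time: 18.0
tool_pos: [0.4342, -0.0396, 0.1202]
ee_rot: [-3.141, 0.0, 0.193]
wrist_force: [-0.3, 0.2, -0.1]
width: 0.0535
finger_force: 0.0
```

Run:
```python
from h import *
go(.434,-.0396,.018,11)
```

```text
now [ 0.4342 -0.0396  0.1202] rpy [-1.7999e+02  2.0000e-02  1.1050e+01] t 18.0 shift [ -0.2   0.  102.2] ('twist', np.float64(0.0))
```

carry_out(
  increments=[
    [110,[0,0,20],0],
    [110,[0,0,30],0],
    [110,[0,0,27],0],
    [110,[0,0,15],0],
    [110,[0,0,7],0],
    [110,[0,0,2],0],
    [110,[0,0,0],0],
    [255,[0,0,0],0],
  ],
)

```text
time: 18.8
tool_pos: [0.4352, -0.0392, 0.0206]
ee_rot: [3.141, -0.002, 0.193]
wrist_force: [-0.1, -0.1, 0.1]
width: 0.0489
finger_force: 0.0
```

carry_out(
  increments=[
    [255,[0,0,0],0],
    [255,[0,0,0],0],
    [255,[0,0,0],0],
    [255,[0,0,0],0],
    [255,[0,0,0],0],
    [255,[0,0,-10],0],
    [255,[0,0,-30],0],
    [255,[0,0,-40],0],
  ],
)

```text
time: 19.6
tool_pos: [0.4323, -0.0386, 0.0986]
ee_rot: [-3.139, 0.005, 0.193]
wrist_force: [0.4, 0.1, -0.9]
width: 0.0198
finger_force: 30.0
```

carry_out(
  increments=[
    [255,[0,0,-40],-8.5],
    [255,[0,0,-40],-8.5],
    [255,[0,0,-20],-8.5],
    [255,[0,0,0],-8.5],
    [255,[0,0,0],-8.5],
    [255,[0,0,0],-8.5],
    [255,[0,0,0],-8.5],
    [255,[0,0,0],-8.5],
  ],
)

```text
time: 20.4
tool_pos: [0.434, -0.0389, 0.1999]
ee_rot: [3.142, 0.0, 1.386]
wrist_force: [0.1, 1.2, -1.0]
width: 0.0198
finger_force: 30.0
```

carry_out(
  increments=[
    [255,[0,0,0],-8.5],
    [255,[0,0,0],-0.7],
    [255,[0,0,0],0],
  ],
)

```text
time: 20.7
tool_pos: [0.4342, -0.039, 0.1997]
ee_rot: [3.141, 0.0, 1.538]
wrist_force: [-0.2, -0.3, -0.9]
width: 0.0197
finger_force: 30.0
```

Run:
```python
from h import *
go(.675,.103,.19,88.2)
```

```text
now [ 0.4342 -0.039   0.1997] rpy [179.99   0.    88.1 ] t 20.7 shift [149.9 236.    9.8] ('twist', np.float64(-0.1))
```

carry_out(
  increments=[
    [255,[10,16,0],0],
    [255,[20,31,0],0],
    [255,[29,46,0],0],
    [255,[29,46,0],0],
    [255,[29,46,0],0],
    [255,[20,31,0],0],
    [255,[10,15,0],0],
    [255,[3,5,10],0],
  ],
)

```text
time: 21.5
tool_pos: [0.6653, 0.0985, 0.1897]
ee_rot: [3.139, -0.0, 1.54]
wrist_force: [0.7, 0.1, -0.6]
width: 0.0196
finger_force: 30.0
```

carry_out(
  increments=[
    [255,[0,0,20],0],
    [255,[0,0,20],0],
    [255,[0,0,10],0],
    [255,[0,0,0],0],
    [255,[0,0,0],0],
  ],
)

```text
time: 22.0
tool_pos: [0.6632, 0.0968, 0.14]
ee_rot: [3.141, -0.0, 1.539]
wrist_force: [0.1, -0.0, -0.8]
width: 0.0198
finger_force: 30.0
```

Run:
```python
from h import *
go(.675,.103,.035,88.2)
```

```text
now [0.6632 0.0968 0.14  ] rpy [179.97  -0.    88.21] t 22.0 shift [  6.6  11.5 105. ] ('twist', np.float64(0.0))
```

carry_out(
  increments=[
    [255,[6.5,11.5,5],0],
    [255,[0,0,20],0],
    [255,[0,0,30],0],
    [255,[0,0,25],0],
    [255,[0,0,15],0],
    [255,[0,0,8],0],
    [255,[0,0,2],0],
    [255,[0,0,0],0],
  ],
)

```text
time: 22.8
tool_pos: [0.6759, 0.1033, 0.0358]
ee_rot: [3.139, -0.0, 1.54]
wrist_force: [0.1, 0.1, -0.9]
width: 0.0196
finger_force: 30.0
```

carry_out(
  increments=[
    [255,[0,0,5],0],
    [255,[0,0,0],0],
    [157,[0,0,0],0],
    [157,[0,0,0],0],
    [157,[0,0,0],0],
    [157,[0,0,0],0],
    [157,[0,0,-5],0],
    [157,[0,0,-20],0],
  ],
)

```text
time: 23.6
tool_pos: [0.6731, 0.1032, 0.0519]
ee_rot: [-3.136, 0.001, 1.54]
wrist_force: [0.7, -0.5, -0.6]
width: 0.0362
finger_force: 0.0
```

carry_out(
  increments=[
    [157,[0,0,-40],0],
    [157,[0,0,-45],0],
    [157,[0,0,-45],0],
    [110,[0,0,-30],0],
    [110,[-5,-10,-10],0],
    [110,[-10,-25,0],0],
    [110,[-10,-40,0],0],
    [110,[-10,-45,0],0],
  ],
)

```text
time: 24.4
tool_pos: [0.5518, 0.0712, 0.2221]
ee_rot: [-3.138, 0.0, 1.54]
wrist_force: [-0.7, -0.5, 0.2]
width: 0.0528
finger_force: 0.0
```

Run:
```python
from h import *
go(.46,.08,.25,90)
```

```text
now [0.5518 0.0712 0.2221] rpy [-1.798e+02  2.000e-02  8.824e+01] t 24.4 shift [  5.9 -92.1 -27.6] ('twist', np.float64(-1.8))
```

carry_out(
  increments=[
    [110,[0,-45,-14],0],
    [110,[0,-30,-10],0],
    [110,[0,-15,-4],0],
    [110,[0,-4,0],0],
    [110,[0,0,0],0],
    [110,[0,0,0],0],
  ],
)

```text
time: 25.0
tool_pos: [0.4601, 0.0746, 0.2512]
ee_rot: [-3.14, 0.0, 1.54]
wrist_force: [-0.3, -0.1, 0.5]
width: 0.0537
finger_force: 0.0
```

Run:
```python
from h import *
for x,y,a in brass("wrist","c2",(.4575,.128)): go(x,y,.12,a)
```

```text
coupling [0.4608 0.1278] size [41.6 18.6] axis 68.9
now [0.4603 0.0747 0.2512] rpy [-1.7988e+02  1.0000e-02  8.8250e+01] t 25.05 shift [ 53.2  -0.9 131.2] ('twist', np.float64(19.3))
```

carry_out(
  increments=[
    [110,[20,-1,10],0],
    [110,[25,0,30],0],
    [110,[8,0,40],0],
    [110,[0,0,35],8.5],
    [110,[0,0,16],8.5],
    [110,[0,0,0],2.3],
    [110,[0,0,0],0],
    [110,[0,0,0],0],
  ],
)

```text
time: 25.85
tool_pos: [0.4612, 0.1278, 0.1212]
ee_rot: [-3.141, 0.0, 1.204]
wrist_force: [-0.4, -0.4, -0.7]
width: 0.0536
finger_force: 0.0
```

carry_out(
  increments=[
    [110,[0,0,20],0],
    [110,[0,0,30],0],
    [110,[0,0,27],0],
    [110,[0,0,15],0],
    [110,[0,0,7],0],
    [110,[0,0,2],0],
    [110,[0,0,0],0],
    [255,[0,0,0],0],
  ],
)

```text
time: 26.65
tool_pos: [0.4618, 0.128, 0.0218]
ee_rot: [3.139, -0.001, 1.204]
wrist_force: [0.2, -0.8, -0.3]
width: 0.0486
finger_force: 0.0
```

carry_out(
  increments=[
    [255,[0,0,0],0],
    [255,[0,0,0],0],
    [255,[0,0,0],0],
    [255,[0,0,0],0],
    [255,[0,0,0],0],
    [255,[0,0,-10],0],
    [255,[0,0,-30],0],
    [255,[0,0,-40],0],
  ],
)

```text
time: 27.45
tool_pos: [0.4588, 0.1275, 0.0995]
ee_rot: [-3.137, 0.003, 1.204]
wrist_force: [0.6, 0.1, 0.1]
width: 0.0197
finger_force: 30.0
```

carry_out(
  increments=[
    [255,[0,0,-40],-8.5],
    [255,[0,0,-35],-8.5],
    [255,[0,0,-15],-2.3],
    [255,[0,0,0],0],
    [255,[0,0,0],0],
  ],
)

```text
time: 27.95
tool_pos: [0.4605, 0.1278, 0.1902]
ee_rot: [-3.141, 0.0, 1.539]
wrist_force: [0.1, -0.1, -0.6]
width: 0.0196
finger_force: 30.0
```

Run:
```python
from h import *
go(.6765,.153,.19,88.2)
```

```text
now [0.4605 0.1278 0.1902] rpy [-179.99    0.     88.2 ] t 27.95 shift [3.200e+01 2.151e+02 1.000e-01] ('twist', np.float64(0.0))
```

carry_out(
  increments=[
    [255,[4,15,0],0],
    [255,[6,30,0],0],
    [255,[6,40,0],0],
    [255,[6,40,0],0],
    [255,[6,40,0],0],
    [255,[4,30,0],0],
    [255,[0,15,0],0],
    [255,[0,5,0],0],
  ],
)

```text
time: 28.75
tool_pos: [0.6768, 0.1529, 0.1863]
ee_rot: [-3.136, 0.001, 1.539]
wrist_force: [0.0, -0.3, -1.6]
width: 0.0199
finger_force: 30.0
```

carry_out(
  increments=[
    [255,[0,0,10],0],
    [255,[0,0,20],0],
    [255,[0,0,10],0],
    [255,[0,0,0],0],
    [255,[0,0,0],0],
  ],
)

```text
time: 29.25
tool_pos: [0.6759, 0.1533, 0.1504]
ee_rot: [-3.141, 0.0, 1.54]
wrist_force: [0.5, -0.1, -0.4]
width: 0.0197
finger_force: 30.0
```

Run:
```python
from h import *
go(.6765,.153,.038,88.2)
```

```text
now [0.6759 0.1533 0.1504] rpy [-179.96    0.     88.26] t 29.25 shift [ -0.3   0.7 112.4] ('twist', np.float64(0.1))
```

Next, lower, release and retreat, watching the force.

carry_out(
  increments=[
    [255,[0,0,15],0],
    [255,[0,0,30],0],
    [255,[0,0,30],0],
    [255,[0,0,20],0],
    [255,[0,0,12],0],
    [255,[0,0,5],0],
    [255,[0,0,0],0],
    [255,[0,0,0],0],
  ],
)

```text
time: 30.05
tool_pos: [0.6776, 0.1535, 0.0402]
ee_rot: [3.139, -0.001, 1.54]
wrist_force: [-0.1, -0.3, -1.2]
width: 0.0199
finger_force: 30.0
```

carry_out(
  increments=[
    [157,[0,0,0],0],
    [157,[0,0,0],0],
    [157,[0,0,0],0],
    [157,[0,0,0],0],
    [157,[0,0,-5],0],
    [157,[0,0,-20],0],
    [157,[0,0,-40],0],
    [157,[0,0,-45],0],
  ],
)

```text
time: 30.85
tool_pos: [0.6754, 0.1531, 0.1478]
ee_rot: [-3.137, 0.001, 1.54]
wrist_force: [1.6, 0.0, 0.3]
width: 0.0359
finger_force: 0.0
```

carry_out(
  increments=[
    [157,[0,0,-40],0],
    [110,[0,0,-30],0],
    [110,[-2,-10,-20],0],
    [110,[2,-25,-10],0],
    [110,[2,-40,0],0],
    [110,[2,-40,0],0],
    [110,[2,-40,0],0],
    [110,[2,-40,0],0],
  ],
)

```text
time: 31.65
tool_pos: [0.4803, 0.1672, 0.2489]
ee_rot: [3.141, -0.0, 1.54]
wrist_force: [0.3, -0.2, 0.4]
width: 0.0534
finger_force: 0.0
```

carry_out(
  increments=[
    [110,[2,-30,0],0],
    [110,[5,-15,0],0],
    [110,[5,-5,0],0],
    [110,[0,0,0],0],
    [110,[0,0,0],0],
    [110,[0,0,0],0],
  ],
)

```text
time: 32.25
tool_pos: [0.4333, 0.1806, 0.248]
ee_rot: [-3.141, 0.0, 1.54]
wrist_force: [-0.8, -0.1, 0.1]
width: 0.0536
finger_force: 0.0
```

Run:
```python
from h import *
for x,y,a in brass("wrist","c3",(.431,.222)): go(x,y,.12,a)
```

```text
coupling [0.4324 0.2203] size [42. 19.] axis 50.6
now [0.4331 0.1805 0.248 ] rpy [-1.7995e+02  2.0000e-02  8.8220e+01] t 32.3 shift [ 39.8  -1.8 128. ] ('twist', np.float64(37.6))
```

carry_out(
  increments=[
    [110,[15,-1,10],0],
    [110,[20,-1,30],0],
    [110,[5,0,40],0],
    [110,[0,0,32],8.5],
    [110,[0,0,16],8.5],
    [110,[0,0,0],8.5],
    [110,[0,0,0],8.5],
    [110,[0,0,0],3.6],
  ],
)

```text
time: 33.1
tool_pos: [0.432, 0.2205, 0.1197]
ee_rot: [-3.141, 0.001, 0.879]
wrist_force: [-0.8, 0.2, 0.3]
width: 0.0532
finger_force: 0.0
```

carry_out(
  increments=[
    [110,[0,0,20],0],
    [110,[0,0,30],0],
    [110,[0,0,27],0],
    [110,[0,0,15],0],
    [110,[0,0,7],0],
    [110,[0,0,1],0],
    [110,[0,0,0],0],
    [255,[0,0,0],0],
  ],
)

```text
time: 33.9
tool_pos: [0.4326, 0.2211, 0.0217]
ee_rot: [3.14, -0.002, 0.884]
wrist_force: [-0.0, 0.1, -0.1]
width: 0.0486
finger_force: 0.0
```

carry_out(
  increments=[
    [255,[0,0,0],0],
    [255,[0,0,0],0],
    [255,[0,0,0],0],
    [255,[0,0,0],0],
    [255,[0,0,0],0],
    [255,[0,0,-10],0],
    [255,[0,0,-30],0],
    [255,[0,0,-40],0],
  ],
)

```text
time: 34.7
tool_pos: [0.4296, 0.22, 0.0994]
ee_rot: [-3.139, 0.005, 0.884]
wrist_force: [-0.0, 0.5, -0.8]
width: 0.0197
finger_force: 30.0
```

carry_out(
  increments=[
    [255,[0,0,-40],-8.5],
    [255,[0,0,-35],-8.5],
    [255,[0,0,-15],-8.5],
    [255,[0,0,0],-8.5],
    [255,[0,0,0],-3.6],
    [255,[0,0,0],0],
  ],
)

```text
time: 35.3
tool_pos: [0.4315, 0.2207, 0.191]
ee_rot: [3.141, -0.0, 1.54]
wrist_force: [0.7, 0.1, -1.2]
width: 0.0198
finger_force: 30.0
```

Run:
```python
from h import *
go(.621,.1045,.19,88.2)
```

```text
now [0.4315 0.2207 0.191 ] rpy [ 1.7997e+02 -1.0000e-02  8.8250e+01] t 35.3 shift [-110.3  193.     1.1] ('twist', np.float64(0.0))
```

carry_out(
  increments=[
    [255,[-15,12,0],0],
    [255,[-25,25,0],0],
    [255,[-30,40,0],0],
    [255,[-25,40,0],0],
    [255,[-10,36,0],0],
    [255,[-5,25,0],0],
    [255,[0,12,0],0],
    [255,[0,3,0],0],
  ],
)

```text
time: 36.1
tool_pos: [0.622, 0.1042, 0.1894]
ee_rot: [-3.14, 0.0, 1.538]
wrist_force: [1.4, 1.1, -0.8]
width: 0.0196
finger_force: 30.0
```

carry_out(
  increments=[
    [255,[0,0,10],0],
    [255,[0,0,20],0],
    [255,[0,0,10],0],
    [255,[0,0,0],0],
    [255,[0,0,0],0],
  ],
)

```text
time: 36.6
tool_pos: [0.6206, 0.1052, 0.1506]
ee_rot: [-3.141, -0.0, 1.541]
wrist_force: [0.6, 0.1, -0.1]
width: 0.0196
finger_force: 30.0
```

Run:
```python
from h import *
go(.621,.1045,.035,88.2)
```

```text
now [0.6206 0.1052 0.1506] rpy [-179.98   -0.     88.28] t 36.6 shift [ -0.7   0.5 115.6] ('twist', np.float64(0.1))
```

carry_out(
  increments=[
    [255,[0,0,15],0],
    [255,[0,0,30],0],
    [255,[0,0,30],0],
    [255,[0,0,22],0],
    [255,[0,0,12],0],
    [255,[0,0,5],0],
    [255,[0,0,0],0],
    [255,[0,0,0],0],
  ],
)

```text
time: 37.4
tool_pos: [0.6222, 0.105, 0.0381]
ee_rot: [3.139, -0.0, 1.54]
wrist_force: [0.1, -0.3, -0.2]
width: 0.02
finger_force: 30.0
```

carry_out(
  increments=[
    [157,[0,0,0],0],
    [157,[0,0,0],0],
    [157,[0,0,0],0],
    [157,[0,0,0],0],
    [157,[0,0,-5],0],
    [157,[0,0,-20],0],
    [157,[0,0,-40],0],
    [157,[0,0,-45],0],
  ],
)

```text
time: 38.2
tool_pos: [0.6198, 0.1048, 0.146]
ee_rot: [-3.137, 0.0, 1.54]
wrist_force: [1.4, 0.5, 0.3]
width: 0.036
finger_force: 0.0
```

carry_out(
  increments=[
    [157,[0,0,-40],0],
    [110,[0,0,-30],0],
    [110,[5,-15,-20],0],
    [110,[15,-30,-10],0],
    [110,[20,-40,0],0],
    [110,[35,-40,0],0],
    [110,[40,-35,0],0],
    [110,[40,-20,0],0],
  ],
)

```text
time: 39.0
tool_pos: [0.4481, 0.2616, 0.2478]
ee_rot: [3.14, -0.001, 1.54]
wrist_force: [0.3, -0.2, 0.3]
width: 0.0535
finger_force: 0.0
```

carry_out(
  increments=[
    [110,[35,-8,0],0],
    [110,[20,-2,0],0],
    [110,[10,0,0],0],
    [110,[0,0,0],0],
    [110,[0,0,0],0],
    [110,[0,0,0],0],
  ],
)

```text
time: 39.6
tool_pos: [0.4426, 0.3249, 0.2466]
ee_rot: [3.141, 0.0, 1.539]
wrist_force: [-0.1, 0.5, 0.5]
width: 0.0534
finger_force: 0.0
```

Run:
```python
from h import *
for x,y,a in brass("wrist","c4",(.434,.375)): go(x,y,.12,a)
go(.434,.375,.12,0)
```

```text
coupling [0.4367 0.3726] size [18.5 41.7] axis 101.7
now [0.4426 0.3249 0.2466] rpy [1.7999e+02 1.0000e-02 8.8160e+01] t 39.65 shift [ 47.5  -7.5 126.6] ('twist', np.float64(-13.5))
now [0.4426 0.3249 0.2466] rpy [1.7999e+02 1.0000e-02 8.8160e+01] t 39.65 shift [ 49.8 -10.3 126.6] ('twist', np.float64(88.2))
```

carry_out(
  increments=[
    [110,[20,-3,10],0],
    [110,[20,-4,30],0],
    [110,[7.5,-0.5,40],0],
    [110,[0,0,32],-8.5],
    [110,[0,0,15],-5],
    [110,[0,0,0],0],
    [110,[0,0,0],0],
    [110,[0,0,0],0],
  ],
)

```text
time: 40.45
tool_pos: [0.4373, 0.374, 0.1216]
ee_rot: [3.138, -0.001, 1.774]
wrist_force: [-0.4, 0.6, -0.1]
width: 0.0534
finger_force: 0.0
```

carry_out(
  increments=[
    [110,[0,0,20],0],
    [110,[0,0,30],0],
    [110,[0,0,27],0],
    [110,[0,0,15],0],
    [110,[0,0,7],0],
    [110,[0,0,1],0],
    [110,[0,0,0],0],
    [255,[0,0,0],0],
  ],
)

```text
time: 41.25
tool_pos: [0.4372, 0.3745, 0.0213]
ee_rot: [3.139, -0.001, 1.776]
wrist_force: [-0.5, 0.4, -0.4]
width: 0.0482
finger_force: 0.0
```

carry_out(
  increments=[
    [255,[0,0,0],0],
    [255,[0,0,0],0],
    [255,[0,0,0],0],
    [255,[0,0,0],0],
    [255,[0,0,0],0],
    [255,[0,0,-10],0],
    [255,[0,0,-30],0],
    [255,[0,0,-40],0],
  ],
)

```text
time: 42.05
tool_pos: [0.4345, 0.3726, 0.0981]
ee_rot: [-3.136, 0.002, 1.776]
wrist_force: [0.2, 1.0, -0.9]
width: 0.0195
finger_force: 30.0
```

carry_out(
  increments=[
    [255,[0,0,-40],8.5],
    [255,[0,0,-35],5],
    [255,[0,0,-15],0],
    [255,[0,0,0],0],
    [255,[0,0,0],0],
  ],
)

```text
time: 42.55
tool_pos: [0.4356, 0.3733, 0.1879]
ee_rot: [-3.14, 0.001, 1.542]
wrist_force: [0.6, 0.2, -1.7]
width: 0.0198
finger_force: 30.0
```

Run:
```python
from h import *
go(.6225,.1545,.19,88.2)
```

```text
now [0.4356 0.3733 0.1879] rpy [-1.7989e+02  8.0000e-02  8.8330e+01] t 42.55 shift [-213.3  193.2   -2.2] ('twist', np.float64(0.1))
```

carry_out(
  increments=[
    [255,[-15,0,-5],0],
    [255,[-30,5,-5],0],
    [255,[-40,10,0],0],
    [255,[-40,20,0],0],
    [255,[-35,30,0],0],
    [255,[-30,35,0],0],
    [255,[-18,35,0],0],
    [255,[-5,30,0],0],
  ],
)

```text
time: 43.35
tool_pos: [0.5949, 0.1519, 0.1974]
ee_rot: [-3.138, 0.002, 1.537]
wrist_force: [-0.0, -0.0, -0.4]
width: 0.0196
finger_force: 30.0
```

carry_out(
  increments=[
    [255,[0,20,0],0],
    [255,[0,8,0],0],
    [255,[0,0,20],0],
    [255,[0,0,20],0],
    [255,[0,0,5],0],
    [255,[0,0,0],0],
    [255,[0,0,0],0],
  ],
)

```text
time: 44.05
tool_pos: [0.6224, 0.155, 0.1552]
ee_rot: [3.141, -0.0, 1.541]
wrist_force: [-0.5, -0.1, -0.7]
width: 0.0197
finger_force: 30.0
```

Run:
```python
from h import *
go(.6225,.1545,.038,88.2)
im=robot.snapshot("wrist"); cv2.imwrite("pics/bay.png",im)
im=robot.snapshot("scene"); cv2.imwrite("pics/s3.png",cv2.resize(im[130:310,130:430],None,fx=2.6,fy=2.6))
```

```text
now [0.6224 0.155  0.1552] rpy [ 1.7997e+02 -1.0000e-02  8.8280e+01] t 44.05 shift [-5.000e-01  1.000e-01  1.172e+02] ('twist', np.float64(0.1))
```

View pics/s3.png

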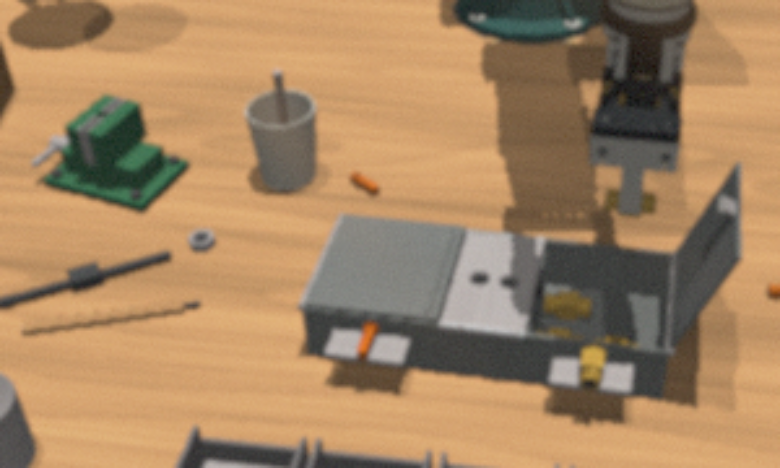

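The scene view shows the rod standing in the pot, three couplings in the bay, and the left lid fully open. I'm releasing the fourth.

carry_out(
  increments=[
    [255,[0,0,15],0],
    [255,[0,0,30],0],
    [255,[0,0,30],0],
    [255,[0,0,22],0],
    [255,[0,0,12],0],
    [255,[0,0,7],0],
    [255,[0,0,0],0],
    [255,[0,0,0],0],
  ],
)

```text
time: 44.95
tool_pos: [0.6235, 0.1551, 0.0398]
ee_rot: [3.139, -0.001, 1.54]
wrist_force: [-0.8, 0.3, -0.5]
width: 0.0199
finger_force: 30.0
```

carry_out(
  increments=[
    [157,[0,0,0],0],
    [157,[0,0,0],0],
    [157,[0,0,0],0],
    [157,[0,0,0],0],
    [157,[0,0,-5],0],
    [157,[0,0,-20],0],
    [157,[0,0,-40],0],
    [157,[0,0,-45],0],
  ],
)

```text
time: 45.75
tool_pos: [0.6213, 0.1548, 0.1479]
ee_rot: [-3.137, 0.001, 1.54]
wrist_force: [0.6, 0.6, 0.0]
width: 0.0361
finger_force: 0.0
```

carry_out(
  increments=[
    [157,[0,0,-40],0],
    [157,[0,0,-40],0],
    [157,[0,0,-15],0],
    [255,[0,0,-5],0],
    [255,[0,0,0],0],
    [255,[0,0,0],0],
  ],
)

```text
time: 46.35
tool_pos: [0.6217, 0.1548, 0.2453]
ee_rot: [-3.137, 0.001, 1.54]
wrist_force: [0.1, -0.3, -0.4]
width: 0.0157
finger_force: 0.0
```

Run:
```python
from h import *
go(.648,.31,.24,88.2)
c=robot.get_calibration("wrist"); im=robot.snapshot("wrist"); cv2.imwrite("pics/bay2.png",im)
```

```text
now [0.6217 0.1548 0.2453] rpy [-1.7971e+02  5.0000e-02  8.8260e+01] t 46.35 shift [155.9  21.6   5.1] ('twist', np.float64(0.1))
```

View pics/bay2.png

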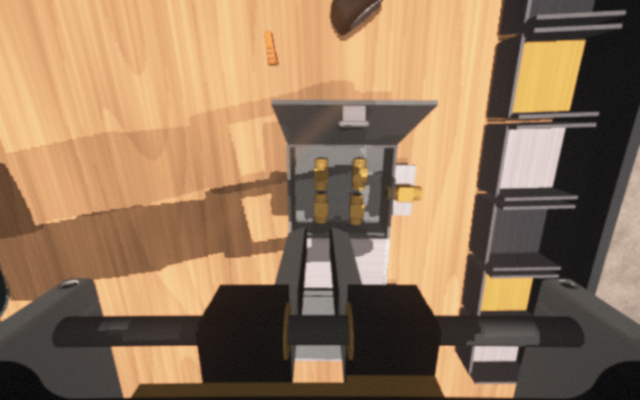

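The wrist view shows all four couplings in the bay, at (321,170), (359,172), (321,209) and (357,210), and the open lid's free edge along row 101. Next I swing the lid shut from outside.

carry_out(
  increments=[
    [255,[10,2,0],0],
    [255,[25,4,0],0],
    [255,[35,5,0],0],
    [255,[35,5,0],0],
    [255,[30,4,0],0],
    [255,[15,2,0],0],
    [255,[6,0,0],0],
    [255,[0,0,0],0],
  ],
)

```text
time: 47.2
tool_pos: [0.6488, 0.3113, 0.247]
ee_rot: [-3.14, 0.001, 1.542]
wrist_force: [-0.1, -0.3, -0.4]
width: 0.0001
finger_force: 0.0
```

carry_out(
  increments=[
    [255,[0,0,20],0],
    [255,[0,0,30],0],
    [255,[0,0,25],0],
    [255,[0,0,10],0],
    [255,[0,0,0],0],
    [255,[0,0,0],0],
  ],
)

```text
time: 47.8
tool_pos: [0.6498, 0.3099, 0.1649]
ee_rot: [3.14, -0.001, 1.54]
wrist_force: [-0.1, -0.4, 0.2]
width: 0.0005
finger_force: 0.0
```

Run:
```python
from h import *
go(.648,.25,.15,88.2)
```

```text
now [0.6498 0.3099 0.1649] rpy [ 1.799e+02 -4.000e-02  8.822e+01] t 47.8 shift [-59.9   0.   14.9] ('twist', np.float64(0.0))
```

carry_out(
  increments=[
    [255,[-15,0,0],0],
    [255,[-15,0,0],0],
    [255,[-15,0,0],0],
    [255,[-10,0,0],0],
    [255,[-10,0,0],0],
    [255,[-10,0,0],0],
    [255,[-10,0,0],0],
    [255,[-10,0,0],0],
  ],
)

```text
time: 48.6
tool_pos: [0.6463, 0.2146, 0.1635]
ee_rot: [-3.142, -0.0, 1.541]
wrist_force: [0.5, 0.8, 1.1]
width: 0.0001
finger_force: 0.7
```

carry_out(
  increments=[
    [255,[-10,0,0],0],
    [255,[-10,0,0],0],
    [255,[-10,0,0],0],
    [255,[-10,0,0],0],
    [255,[-10,0,0],0],
    [255,[-10,0,0],0],
    [255,[-5,0,0],0],
    [255,[0,0,0],0],
  ],
)

```text
time: 49.4
tool_pos: [0.6445, 0.149, 0.1638]
ee_rot: [3.141, 0.001, 1.539]
wrist_force: [-0.6, 0.7, 0.3]
width: 0.0006
finger_force: 0.4
```

Run:
```python
from h import *
go(.65,.128,.147,88.2); go(.65,.103,.08)
```

```text
now [0.6445 0.149  0.1638] rpy [1.7998e+02 4.0000e-02 8.8180e+01] t 49.4 shift [-20.8   6.1  16.8] ('twist', np.float64(-0.0))
now [0.6445 0.149  0.1638] rpy [1.7998e+02 4.0000e-02 8.8180e+01] t 49.4 shift [-45.7   6.9  83.9]
```

carry_out(
  increments=[
    [255,[-8,0,6],0],
    [255,[-8,0,6],0],
    [255,[-6,0,7],0],
    [255,[-6,0,9],0],
    [255,[-6,0,10],0],
    [255,[-5,0,10],0],
    [255,[-3,0,10],0],
    [255,[-2,0,10],0],
  ],
)

```text
time: 50.2
tool_pos: [0.6429, 0.1057, 0.0944]
ee_rot: [-3.141, 0.0, 1.54]
wrist_force: [0.7, -0.8, 1.1]
width: 0.0002
finger_force: 0.8
```

carry_out(
  increments=[
    [255,[-1,0,8],0],
    [255,[0,0,5],0],
    [255,[0,0,2],0],
    [255,[0,0,0],0],
  ],
)

```text
time: 50.6
tool_pos: [0.6434, 0.1053, 0.081]
ee_rot: [3.14, -0.0, 1.541]
wrist_force: [0.3, -1.5, 1.7]
width: 0.0006
finger_force: 0.5
```

carry_out(
  increments=[
    [255,[0,0,2],0],
    [255,[0,0,2],0],
    [255,[0,0,1],0],
    [255,[0,0,0],0],
    [255,[0,0,0],0],
  ],
)

```text
time: 51.1
tool_pos: [0.6432, 0.1055, 0.0773]
ee_rot: [3.141, -0.0, 1.541]
wrist_force: [-2.9, -0.3, 9.1]
width: 0.0005
finger_force: 4.7
```

carry_out(
  increments=[
    [255,[0,0,1],0],
    [255,[0,0,1],0],
    [255,[0,0,0],0],
    [255,[0,0,0],0],
  ],
)

```text
time: 51.5
tool_pos: [0.6433, 0.1055, 0.0768]
ee_rot: [3.14, -0.0, 1.541]
wrist_force: [-4.5, -1.3, 14.3]
width: 0.0005
finger_force: 6.9
```

carry_out(
  increments=[
    [255,[0,0,1],0],
    [255,[0,0,0],0],
    [255,[0,0,-5],0],
    [255,[0,0,-15],0],
    [255,[0,0,-30],0],
    [255,[0,0,-40],0],
    [255,[0,0,-40],0],
    [255,[0,0,-40],0],
  ],
)

```text
time: 52.3
tool_pos: [0.6425, 0.1056, 0.2431]
ee_rot: [-3.139, -0.0, 1.541]
wrist_force: [0.1, -0.3, 0.4]
width: 0.0003
finger_force: 0.0
```

carry_out(
  increments=[
    [255,[0,-30,0],0],
    [255,[0,-40,0],0],
    [255,[0,-40,0],0],
    [255,[0,-40,0],0],
    [255,[0,-30,0],0],
    [255,[0,0,0],0],
    [255,[0,0,0],0],
  ],
)

```text
time: 53.0
tool_pos: [0.463, 0.111, 0.2426]
ee_rot: [3.141, -0.0, 1.541]
wrist_force: [0.8, -0.2, -0.2]
width: 0.0003
finger_force: 0.0
```

Run:
```python
from h import *
a=robot.snapshot("scene")[130:330,130:530]; b=robot.snapshot("top")[130:290,160:500]
a=cv2.resize(a,(700,350)); b=cv2.resize(b,(510,240))
o=np.zeros((590,700,3),np.uint8); o[:350]=a; o[350:,:510]=b; cv2.imwrite("pics/end.png",o)
```

```text
(no output)
```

View pics/end.png

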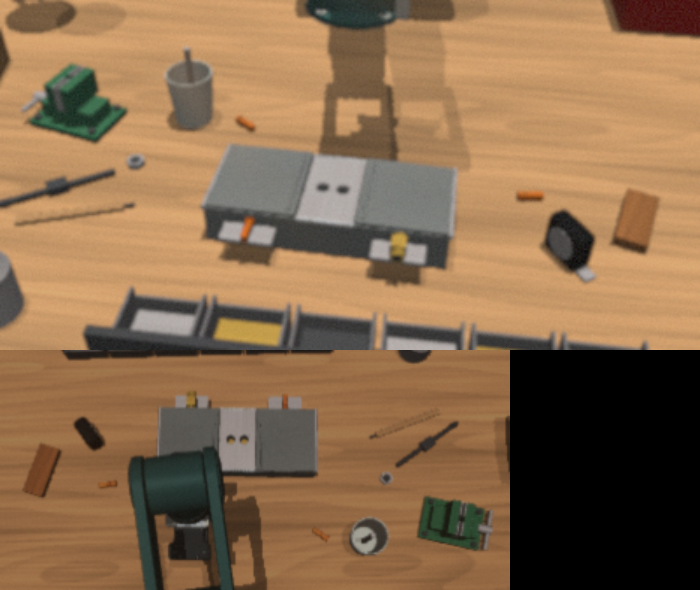

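The final view shows both lids shut, the rod standing in the pot, no couplings on the bench and the bystanders where they were. Handing in.

```bash
python3 -c "
from bench import robot
print(robot.close_job())"
```

```text
the job is handed in; nothing more can be done
None
```

I put all four couplings in the left bay, shut its lid, left the rod standing in the pot, and handed the job in at about 53 s; the last pictures show both lids shut, but I got no verdict back.

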